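# Load a roller into its yoke on a fork and push the pin home

### The arm

A 6-joint arm with a two-finger parallel gripper is mounted at the origin on the work surface. World frame = base frame: x ahead of the robot, y to its left, z up, the work surface at z = 0. Lengths are in m, angles in rad, forces in N, time in s.
With the tool pointing down it reaches from about 0.275 to 0.825 m from the base axis. Payload 5.2 kg.
Tool frame: the origin (TCP) lies at the very end of the fingers, on their centre line; the grasp point (between the pads) lies 19 mm behind it; z points along the fingers, y is the line along which they close (so a half turn about z gives the same grasp; the last joint's range is limited). The gripper opens to 93 mm and grips with 3 to 60 N. Pads are 15 mm wide; open, the fingers measure 128 mm over their backs; the gripper's body (75 mm by 188 mm) begins 65 mm behind the grasp point.
Start: joints at [-1.501, 0.259, 1.535, -0, 1.348, -0.203], TCP at [0.148, -0.53, 0.219] pointing down, gripper open.
Joint ranges: [-3.14, 3.14], [-0.91, 2.08], [0.19, 2.58], [-1.22, 4.36], [0.22, 2.71], [-3.12, 3.12]. Speed limits (rad/s): [2.57, 2.57, 3.14, 3.14, 3.14, 3.14].

### API

Orientations are given as a unit quaternion [x, y, z, w].
In Python, from workcell import r, eyes gives the robot as it stands.
- The arm moves only by the shell command python3 -m handwheel 'ROWS' [FORCE]. ROWS is JSON, a list of rows, each a list of 7 numbers: the turn, a rotation vector about the world's x, y, z in degrees, then the shift along the world's x, y, z in cm, then the opening, from 0 (shut) to 1 (fully open). In form: [[wx, wy, wz, tx, ty, tz, jaw], ...]. A call has exactly 8 rows; each row shifts and turns the commanded pose from where the row before left it; what a row does not reach is not made up. A row lasts 1/10 s, in which the tool goes at most 50 mm and 8.59 degrees, less where a joint would pass 70% of its speed; a pose out of reach is approached as far as the arm can. A call is refused whole if a number of a shift passes 5 or a number of a turn 8.59, either way. A call with a gripper value outside its range is refused whole. The fingers move at their own pace and stop on an object; FORCE is the grip in N (left out, the last holds). Time passes only in rows, so rows that do not move let the fingers close, or fill a call up. It gives the time, the measured TCP pose, the force, the opening and the grip force at its end, in the units of the state.
- r.observe(): the state, without advancing time (a new reading comes with each control period).
- eyes.capture(name): name is "side" or "top" or "wrist"; returns a dict with "img" (400x640x3 uint8, blue, green, red), "vfov" (degrees; the focal length in pixels is half the picture's height over the tangent of half this angle, whatever the lens; pixels are square), "cx", "cy" (the principal point, pixels), "k1" (the pictures are not rectified: a ray, as slopes to the right and down, at radius r is drawn at 1 + k1 r^2 times it, then the intrinsics apply), "R" (3x3) and "t" (3): a world point X has camera coordinates R X + t. Camera axes: x right, y down, z forward; pixel columns grow to the right and rows downward; lengths in m; the calibration is good to about 2 mm. A picture is of the moment at which its call begins. There is no depth.
- r.sign_off(): hands the job in; it is judged then, once.
The state is a dict: "clock": time; "joint_positions": joint angles; "joint_vel": joint speeds; "effort": joint torques, N m; "eef_pos": TCP position; "eef_rot": TCP orientation; "force": force on the tool from outside, world axes, zero at the start; "torque": the same for the moment, N m; "opening": finger opening in m; "grasp_force": force on a finger pad.
Only numpy, scipy, OpenCV 4.12 (cv2) and the standard library are available. Lean on these libraries where they do the work, as an engineer would, in place of code of your own. Each camera call takes 0.05 s, during which the arm holds its last target. There are 200 camera calls.

### The job

Pick up the flat loading fork by its grip with the steel roller lying on its tines, carry the roller level into the slot of the yoke held in the vice, and push it in until it bears on the web at the back of the slot, keeping a light push of about 5 N on it there for half a second so that it is truly home. Let it down onto the lower thrust face, draw the fork out and lay it flat on the bench or the board; then press the clevis pin down through the roller with a steady, moderate push until its head is fully home on the yoke. Do not touch the roller with the fingers, force nothing, and leave the other things where they are.

Things in the scene. Friction and masses are not known exactly. Their poses are not given: they have to be found in the camera images.
- fork: Loading fork of flat 4 mm steel lying on the board, 0.24 kg; not to be forced against yoke or vice with over 10 N. Origin: on its underside, below the middle of the grip; x points to the tines, z up. The flat bar runs from 35 mm behind the origin to 90 mm ahead, 40 mm wide (52 mm wide from 82 mm on). Two tines, each 10 mm wide with a 32 mm open space between them, run from 86 to 132 mm ahead.
- fork_grip (a point): Middle of the fork's grip, 30 mm above the fork's underside; axes as the fork's. The grip is an upright slab with wooden scales: 56 mm long along x, 14 mm thick along y (hold it across y), from 6 to 48 mm above the underside; the 40 mm wide bar lies below it.
- fork_seat (a point): Where the roller rests with its rear edge against the step: on the tops of the tines, midway between them, 115 mm ahead of and 4 mm above the fork's origin. The low step across the root of the tines (front face 89 mm ahead of the fork's origin, 5 mm higher than the tines' tops, 40 mm wide) pushes the roller from behind; nothing holds it in front or at the sides.
- roller: Steel roller, a flat ring 52 mm outside, 20 mm bore, 9 mm thick, 0.07 to 0.2 kg, lying loose and flat on the two tines, its rear edge 0 to 6 mm ahead of the step and up to 2 mm to one side. It may be pressed on yoke or pin with 10 N at most. Origin: centre of its underside; z is its axis.
- vice: Grey drill-press vice fixed on the bench, holding the light-metal yoke with its pin. Origin on the bench straight below the yoke's bore axis; x points from the open mouth of the slot (where the fork comes in) to the web at its back, z up. Jaws' tops 70 mm up; nothing on the mouth side is higher. Bed and screw handle reach 152 mm to the mouth side, jaws 50 mm to either flank.
- seat (a point): Centre of the yoke's lower thrust face, on the bore axis, 105 mm above the bench; axes as the vice's. The face is the top of a round boss, 28 mm dia, free for 16 mm below its top, so the tines pass down on both sides of it. The slot above it is 16 mm high; its ceiling is the round upper lug, 40 mm dia, 22 mm thick. Mouth and flanks are open.
- web (a point): Centre of the front of the web, the flat upright wall at the back of the slot, 26.5 mm beyond the bore axis and 113 mm above the bench; axes as the vice's. It is 26 mm wide, so the tines pass on both sides of it. A roller touching it is 0.5 mm past the axis. A flange 76 mm wide stands across the yoke 16 mm behind this point.
- pin (a joint): How far the clevis pin is pushed down, m: 0 to 0.005 at the start (tip 1 to 6 mm above the slot's ceiling, slot clear), 0.042 fully home, head on the upper lug. Oiled; slides with 8 N of friction and stays where left. Pin 18 mm dia; its nose tapers to 11 mm over the last 8 mm and draws in a roller lying up to 3 mm off the axis. A push above 40 N is too hard.
- pin_head (a point): Centre of the top of the pin's round head (26 mm dia, 7 mm thick), on the bore axis; goes down with the pin; 150 mm above the bench when home.
- board: White parts board with a wooden frame, 324 x 234 mm, fixed on the bench. Origin on the bench under its centre; its floor is 6 mm up, its frame 11 mm up.
- stud_a: Bystander: bright turned steel stud standing upright on the board, 30 mm dia body with a 16 mm dia neck, 52 mm tall; origin under its centre.
- stud_b: Bystander: another such stud on the board.
- wrench: Bystander: combination spanner lying on the bench between the board and the vice.
- pliers: Bystander: pliers with red handles lying at the back of the bench.
- can: Bystander: blue aerosol can, 66 mm dia, 190 mm tall, standing.
- shaft: Bystander: bright steel bar, 28 mm dia, 130 mm long, lying at the back.
- tub: Bystander: white open plastic pot, 100 mm dia, 75 mm tall.
Things that resemble listed ones, but are neither listed nor needed, are in the scene too. Of the things shaped like the roller, the steel one is meant. What is shaped like the fork but green is not meant.

How it is judged:
By the outcome, as a careful person would: the job done as asked, in the order asked, and still so for the second after the job is handed in, with the robot touching nothing.
It also fails if it takes over 72 s, if anything falls off the work surface, if the arm or the gripper's body presses on something with over 40 N, if the wrist force passes 120 N, or if a joint passes its speed limit or range.

## Working session

There is one attempt and no reset: what is moved stays moved. The work goes in short steps, Python scripts to look and compute and a shell command to move; the robot and the scene stay as the last step left them, time stands still between calls to the robot, and variables do not carry over. Pictures are saved under pics/ and viewed, at most 10 in all, crops included, and the job is handed in when it is done.

```bash
ls; mkdir -p pics; cat > h.py <<'E'
import numpy as np, cv2, pickle
from workcell import r, eyes
def cap(n,tag):
    c=eyes.capture(n); pickle.dump(c,open(f'pics/{tag}.pkl','wb')); cv2.imwrite(f'pics/{tag}.png',c['img']); return c
def load(tag): return pickle.load(open(f'pics/{tag}.pkl','rb'))
def K(c):
    f=200/np.tan(np.radians(c['vfov'])/2); return np.array([[f,0,c['cx']],[0,f,c['cy']],[0,0,1.]])
def D(c): return np.array([c['k1'],0,0,0,0.])
def ray(c,uv):
    p=cv2.undistortPoints(np.array(uv,float).reshape(-1,1,2),K(c),D(c)).reshape(-1,2)
    R=np.array(c['R']);t=np.array(c['t'])
    return -R.T@t, np.c_[p,np.ones(len(p))]@R
def onz(c,uv,z):
    o,d=ray(c,uv); return o+d*((z-o[2])/d[:,2])[:,None]
def proj(c,X):
    return cv2.projectPoints(np.array(X,float).reshape(-1,1,3),cv2.Rodrigues(np.array(c['R']))[0],np.array(c['t'],float),K(c),D(c))[0].reshape(-1,2)
def crop(c,name,x0,y0,x1,y1,s):
    cv2.imwrite(f'pics/{name}.png',cv2.resize(c['img'][y0:y1,x0:x1],None,fx=s,fy=s,interpolation=cv2.INTER_CUBIC))
E
python3 - <<'E'
from h import *
a=cap('top','top0');b=cap('side','side0')
for c in(a,b): print(c['vfov'],c['cx'],c['cy'],c['k1'],-np.array(c['R']).T@c['t'],np.array(c['R']).round(3).tolist())
v=np.vstack([a['img'],b['img']]); cv2.imwrite('pics/both0.png',cv2.resize(v,(480,600),interpolation=cv2.INTER_AREA))
s=r.observe(); print(s['eef_pos'],s['eef_rot'],s['force'],s['opening'],s['clock'])
E
```

```text
pics
49.63859432043789 316.5357269479457 202.8600137265882 -0.01783845215006392 [0.3975365  0.0077606  1.22669815] [[-0.007, -1.0, 0.026], [-0.99, 0.003, -0.141], [0.141, -0.027, -0.99]]
50.42749568900389 316.42138237358853 204.1669218665339 -0.018683422522465798 [0.02148296 0.55182004 0.98001162] [[-0.738, -0.674, 0.011], [-0.509, 0.546, -0.665], [0.443, -0.497, -0.746]]
[ 0.14817269 -0.52915196  0.21789612] [ 9.90710389e-01  1.35986119e-01  5.10994183e-05 -8.35443542e-04] [ 0.89294891 -0.43313631  0.78839189] 0.09300266580445363 0.1
```

View pics/top0.png

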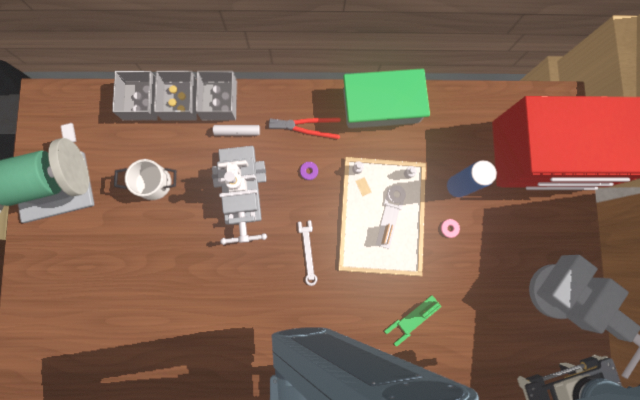

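View pics/side0.png

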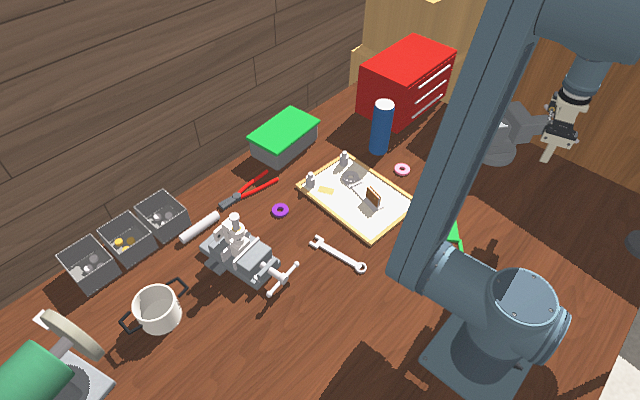

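The top view shows the fork on the board (grip about (388,234), roller about (396,196)). The vice is near (240,185), with its handle towards the robot. I'll enlarge both.

```bash
python3 - <<'E'
from h import *
a=load('top0');b=load('side0')
s=6
def cr(c,x0,y0,w,h): return cv2.resize(c['img'][y0:y0+h,x0:x0+w],None,fx=s,fy=s,interpolation=cv2.INTER_CUBIC)
A=np.hstack([cr(a,365,160,60,100),cr(a,205,145,66,100)])
cv2.imwrite('pics/c1.png',A);print(A.shape)
E
```

```text
(600, 756, 3)
```

View pics/c1.png

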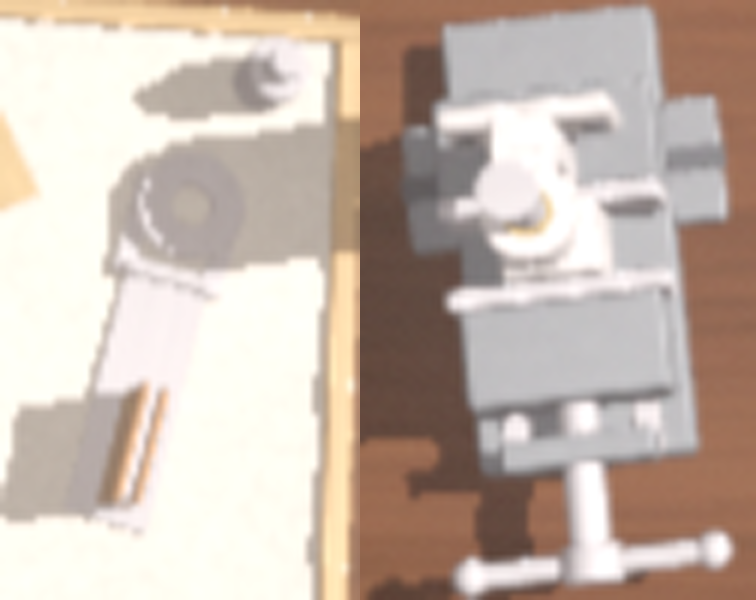

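```bash
python3 - <<'E'
from h import *
a=load('top0')
f=lambda p:[205+(p[0]-360)/6-.4,145+p[1]/6-.4]
g=lambda p:[365+p[0]/6-.4,160+p[1]/6-.4]
G=onz(a,[g((154,390)),g((124,502))],.054); print('grip',G.round(4),G.mean(0),np.linalg.norm(G[0]-G[1]),np.degrees(np.arctan2(*(G[0]-G[1])[[1,0]])))
B=onz(a,[g((100,352)),g((125,290)),g((215,292)),g((145,532)),g((70,515)),g((205,305)),g((125,262))],.010); print('bar',B.round(4))
R=onz(a,[g((189,207))],.019);print('roller',R)
d=R[0]-G.mean(0);print('grip->roller',np.linalg.norm(d[:2]),np.degrees(np.arctan2(d[1],d[0])))
print('pinhead',onz(a,[f((507,193))],.190),onz(a,[f((507,193))],.187))
J=onz(a,[f((450,302)),f((672,278)),f((470,405)),f((672,388))],.07);print('jaw',J.round(4),np.linalg.norm(J[0]-J[1]))
for i,j in((0,1),(2,3)): print(np.degrees(np.arctan2(*(J[i]-J[j])[[1,0]]))-90)
H=onz(a,[f((470,577)),f((718,550))],.045);print(H,np.degrees(np.arctan2(*(H[0]-H[1])[[1,0]]))-90)
b=onz(a,[f((445,25)),f((655,5)),f((485,472)),f((697,450))],.03);print(b,np.degrees(np.arctan2(*(b[0]-b[2])[[1,0]])),np.degrees(np.arctan2(*(b[1]-b[3])[[1,0]])))
E
```

```text
grip [[ 0.504  -0.2253  0.054 ]
 [ 0.4532 -0.2101  0.054 ]] [ 0.47857745 -0.21771148  0.054     ] 0.053031012592313805 -16.67007067137911
bar [[ 0.5261 -0.2089  0.01  ]
 [ 0.5557 -0.2217  0.01  ]
 [ 0.5546 -0.2647  0.01  ]
 [ 0.4412 -0.2278  0.01  ]
 [ 0.4493 -0.1926  0.01  ]
 [ 0.5484 -0.2597  0.01  ]
 [ 0.5691 -0.2221  0.01  ]]
roller [[ 0.59411642 -0.25165189  0.019     ]]
grip->roller 0.12042095079754382 -16.370536321999424
pinhead [[0.60997262 0.191949   0.19      ]] [[0.61058736 0.19248201 0.187     ]]
jaw [[0.5847 0.2377 0.07  ]
 [0.5954 0.1383 0.07  ]
 [0.5381 0.2276 0.07  ]
 [0.5454 0.1377 0.07  ]] 0.09995116714976311
6.145111437138397
4.6810371331342395
[[0.46272102 0.23055917 0.045     ]
 [0.47442172 0.11872548 0.045     ]] 5.972888733822089
[[0.72365581 0.25136146 0.03      ]
 [0.7333608  0.15259489 0.03      ]
 [0.51179728 0.22762258 0.03      ]
 [0.52161661 0.13028088 0.03      ]] 6.393360687398932 6.015736661317484
```

```bash
python3 -m handwheel '[[0,0,-2,2.06,1.95,0,1],[0,0,-2,2.06,1.95,0,1],[0,0,-2,2.06,1.95,0,1],[0,0,-2,2.06,1.95,0,1],[0,0,-2,2.06,1.95,0,1],[0,0,-2,2.06,1.95,0,1],[0,0,-2,2.06,1.95,0,1],[0,0,-2,2.06,1.95,0,1]]' && python3 -m handwheel '[[0,0,-2,2.06,1.95,0,1],[0,0,-2,2.06,1.95,0,1],[0,0,-2,2.06,1.95,0,1],[0,0,-2,2.06,1.95,0,1],[0,0,-2,2.06,1.95,0,1],[0,0,-2,2.06,1.95,0,1],[0,0,-2,2.06,1.95,0,1],[0,0,-2,2.06,1.95,0,1]]' && python3 - <<'E'
from h import *
c=cap('wrist','w1'); print(c['vfov'],-np.array(c['R']).T@c['t'],np.array(c['R']).round(3).tolist())
E
```

```text
clock: 0.9
eef_pos: [0.3136, -0.3725, 0.2183]
eef_rot: [1.0, -0.004, -0.0, -0.0]
force: [0.3, -0.0, -0.2]
opening: 0.093
grasp_force: 0.0
clock: 1.7
eef_pos: [0.4783, -0.2166, 0.2183]
eef_rot: [0.99, -0.143, -0.0, -0.0]
force: [0.1, 0.1, 0.9]
opening: 0.0928
grasp_force: 0.0
59.70946831335829 [ 0.55734921 -0.24028969  0.38532592] [[-0.283, -0.959, 0.0], [-0.917, 0.27, 0.294], [-0.282, 0.083, -0.956]]
```

View pics/w1.png

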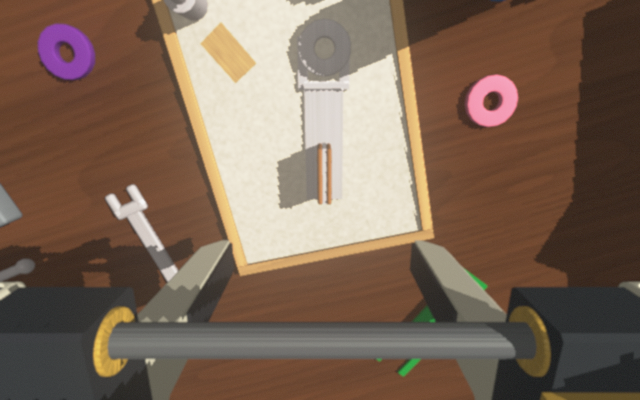

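The wrist view shows the grip top from (324.5,144) to (325,203), roller bore at (325,47), and step edge at about (300–348,86). I'll convert those.

```bash
python3 - <<'E'
from h import *
c=load('w1')
G=onz(c,[(324.5,145),(325,203)],.054); print(G,G.mean(0),np.linalg.norm(G[0]-G[1]),np.degrees(np.arctan2(*(G[0]-G[1])[[1,0]])))
R=onz(c,[(325,47)],.019)
print(R); d=(R-G.mean(0))[0];print(np.linalg.norm(d[:2]),np.degrees(np.arctan2(d[1],d[0])))
S=onz(c,[(299,86),(348.5,86)],.0125);print(S,np.linalg.norm(S[0]-S[1]),np.degrees(np.arctan2(*(S[0]-S[1])[[1,0]]))-90)
crop(c,'c2',270,0,380,220,5); im=cv2.imread('pics/c2.png');
cv2.imwrite('pics/c2.png',cv2.resize(im[:, :],(300,600)) if 0 else np.hstack([im[:550],im[550:]])[:, :])
print(np.hstack([im[:550],im[550:]]).shape)
E
```

```text
[[ 0.51078167 -0.22954448  0.054     ]
 [ 0.45519471 -0.21382404  0.054     ]] [ 0.48298819 -0.22168426  0.054     ] 0.05776713244141817 -15.79132558524571
[[ 0.59668094 -0.25544651  0.019     ]]
0.11859987521311613 -16.53933951049785
[[ 0.56977105 -0.22011469  0.0125    ]
 [ 0.55553054 -0.26840873  0.0125    ]] 0.05034983547879664 -16.429259761782063
(550, 1100, 3)
```

```bash
python3 - <<'E'
import cv2,numpy as np
im=cv2.imread('pics/c2.png');cv2.imwrite('pics/c2b.png',im[:, :]) 
im2=cv2.resize(im,(800,400));cv2.imwrite('pics/c2b.png',im2)
E
```

```text
(no output)
```

View pics/c2b.png

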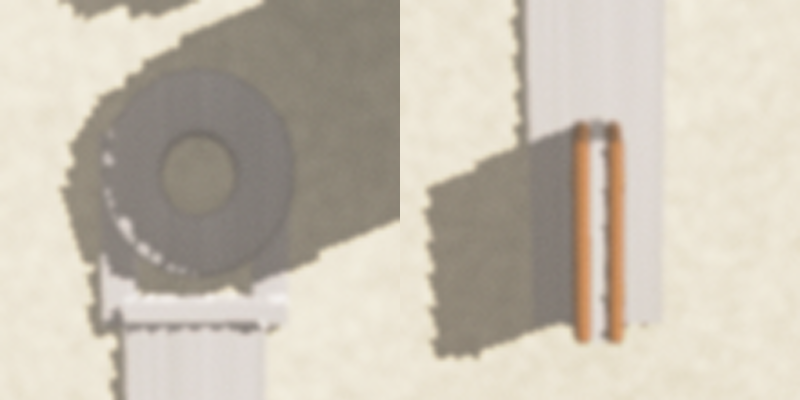

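```bash
python3 - <<'E'
from h import *
from scipy.spatial.transform import Rotation as Ro
c=load('w1'); s=r.observe(); M=Ro.from_quat(s['eef_rot']).as_matrix(); p=np.array(s['eef_pos'])
print(p, proj(c,[p,p+M@[0,.0465,0],p-M@[0,.0465,0],p+M@[.0075,.0465,0],p+M@[.0075,-.0465,0]]).round(1), M.round(3).tolist())
T=load('top0')
for z in(.054,): print(proj(T,[[.483,-.2217,.054],[.5967,-.2554,.019]]), proj(load('side0'),[[.483,-.2217,.054],[.5967,-.2554,.019],[.4786,-.2177,.054],[.5941,-.2517,.019]]))
crop(c,'c3',200,200,460,290,3)
S=load('side0');cv2.imwrite('pics/c3.png',np.vstack([cv2.imread('pics/c3.png'),cv2.resize(S['img'][150:223,320:450],(780,330),interpolation=cv2.INTER_CUBIC)]))
E
```

```text
[ 0.48081755 -0.21385103  0.21829764] [[314.4 253.2]
 [402.7 253.1]
 [226.  253.3]
 [403.7 240. ]
 [224.8 240.1]] [[0.959, -0.283, 0.002], [-0.283, -0.959, 0.003], [0.001, -0.003, -1.0]]
[[389.18148366 232.27467063]
 [397.37831591 193.20119985]] [[373.00228052 190.53859355]
 [350.11787661 175.07227204]
 [373.35982079 191.96871871]
 [350.01297799 176.0450019 ]]
```

View pics/c3.png

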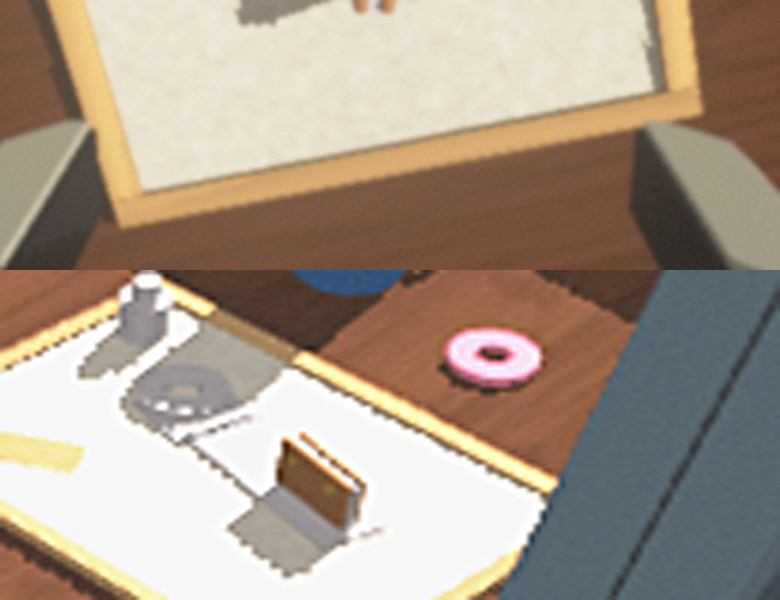

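```bash
python3 -m handwheel '[[0,0,0,0,-0.5,-3,1],[0,0,0,0,0,-3,1],[0,0,0,0,0,-3,1],[0,0,0,0,0,-3,1],[0,0,0,0,0,-3,1],[0,0,0,0,0,-2,1],[0,0,0,0,0,-1.3,1],[0,0,0,0,0,-1.3,1]]' && python3 - <<'E'
from h import *
c=cap('wrist','w2'); s=r.observe(); print(s['eef_pos'],s['force'])
from scipy.spatial.transform import Rotation as Ro
M=Ro.from_quat(s['eef_rot']).as_matrix(); p=np.array(s['eef_pos'])
print(proj(c,[p,p+M@[.0075,.0465,0],p+M@[.0075,-.0465,0],[.481,-.219,.054]]).round(1))
print(c['t'],-np.array(c['R']).T@c['t'])
E
```

```text
clock: 2.55
eef_pos: [0.4777, -0.2228, 0.0219]
eef_rot: [0.99, -0.142, -0.0, -0.0]
force: [-0.5, -0.0, -0.3]
opening: 0.0926
grasp_force: 0.0
[ 0.47684277 -0.22211443  0.02026673] [-0.06465395  0.65812582 -1.21209818]
[[320.1 256.4]
 [408.3 243.4]
 [231.7 243.5]
 [310.3 284.5]]
[-0.07973042  0.52155928  0.35771108] [ 0.55672819 -0.24631344  0.18900172]
```

View pics/w2.png

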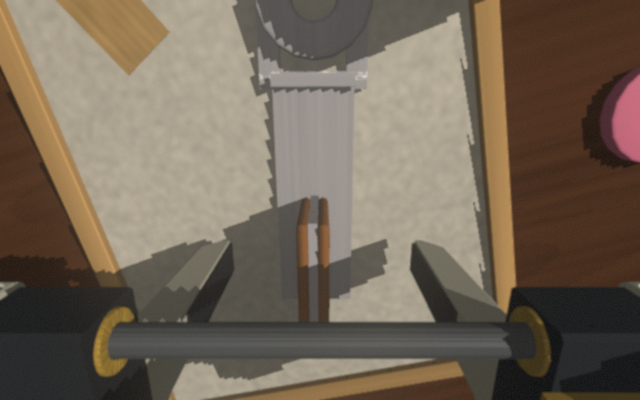

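```bash
python3 - <<'E'
from h import *
c=load('w2'); p=np.array([.4777,-.2228]); th=np.radians(-16.45); u=np.array([np.cos(th),np.sin(th)]); v=np.array([-u[1],u[0]])
for n,uv,z in(('gripfront +28',(314,199),.054),('barrear -35',(316,299),.010),('stepfront +89',(313.5,73),.015),('roller bore',(315,0),.019),('tip mid(expect .0075,0)',(322.5,242),.021)):
    d=onz(c,[uv],z)[0,:2]-p; print(n,(d@u).round(4),(d@v).round(4))
for a,b,z in(((273,90),(282,280),.010),((354,90),(351,290),.010),((303,198),(300,300),.054),((327,198),(329,300),.054)):
    A=onz(c,[a,b],z); print(np.degrees(np.arctan2(*(A[0]-A[1])[[1,0]])))
E
```

```text
gripfront +28 0.0413 0.0028
barrear -35 -0.0337 0.0028
stepfront +89 0.0912 0.0036
roller bore 0.1208 0.0027
tip mid(expect .0075,0) 0.0076 -0.0009
-15.845679316688607
-15.68268372598131
-18.851596825072335
-15.00995363481448
```

```bash
python3 -m handwheel '[[0,0,0,0.14,0.13,0,1],[0,0,0,0.14,0.13,0,1],[0,0,0,0,0,0,1],[0,0,0,0,0,0,0.4],[0,0,0,0,0,0,0.25],[0,0,0,0,0,0,0.2],[0,0,0,0,0,0,0.18],[0,0,0,0,0,0,0.16]]' 45 && python3 -m handwheel '[[0,0,0,0,0,0,0.14],[0,0,0,0,0,0,0.12],[0,0,0,0,0,0,0],[0,0,0,0,0,0,0],[0,0,0,0,0,0,0],[0,0,0,0,0,0,0],[0,0,0,0,0,0,0],[0,0,0,0,0,0,0]]' 45; python3 -c "
from h import *
s=r.observe();print(s['eef_pos'],s['eef_rot'],s['force'],s['torque'])"
```

```text
clock: 3.4
eef_pos: [0.4806, -0.2201, 0.0227]
eef_rot: [0.99, -0.142, 0.0, -0.0]
force: [-0.2, -0.8, 0.0]
opening: 0.0575
grasp_force: 0.0
clock: 4.2
eef_pos: [0.4806, -0.22, 0.0226]
eef_rot: [0.99, -0.142, -0.0, -0.0]
force: [-0.2, 0.6, 0.1]
opening: 0.0138
grasp_force: 45.0
[ 0.48059607 -0.22000285  0.02264527] [ 9.89820013e-01 -1.42324775e-01 -1.25423215e-05 -2.91501213e-05] [-0.20029532  0.59472657  0.07502679] [0.14090635 0.00447176 0.05659734]
```

```bash
python3 -m handwheel '[[0,0,0,0,0,0.1,0],[0,0,0,0,0,0.2,0],[0,0,0,0,0,0.5,0],[0,0,0,0,0,0.8,0],[0,0,0,0,0,1.1,0],[0,0,0,0,0,1.4,0],[0,0,0,0,0,1.5,0],[0,0,0,0,0,1.5,0]]' && python3 -m handwheel '[[0,0,0,0,0,1.3,0],[0,0,0,0,0,1,0],[0,0,0,0,0,0.6,0],[0,0,0,0,0,0.3,0],[0,0,0,0,0,0.1,0],[0,0,0,0,0,0,0],[0,0,0,0,0,0,0],[0,0,0,0,0,0,0]]' && python3 - <<'E'
from h import *
c=cap('wrist','w3'); s=r.observe(); print(s['eef_pos'],s['force'],s['torque'],s['opening'])
E
```

```text
clock: 5.0
eef_pos: [0.4807, -0.2202, 0.0952]
eef_rot: [0.99, -0.142, 0.0, 0.0]
force: [1.1, -0.3, -3.5]
opening: 0.0137
grasp_force: 45.0
clock: 5.8
eef_pos: [0.4803, -0.2199, 0.1261]
eef_rot: [0.99, -0.142, -0.0, -0.0]
force: [-0.6, 0.1, -3.9]
opening: 0.0133
grasp_force: 45.0
[ 0.48040253 -0.21988277  0.12620262] [-0.81646745  0.07276972 -3.17411655] [ 0.12632941  0.14147773 -0.01241868] 0.013830528629850136
```

```bash
python3 -m handwheel '[[0,0,0.1,-0.03,0.2,0,0],[0,0,0.3,-0.08,0.5,0,0],[0,0,0.5,-0.15,0.9,0,0],[0,0,0.8,-0.2,1.3,0,0],[0,0,1,-0.28,1.7,0,0],[0,0,1.1,-0.33,2,0,0],[0,0,1.2,-0.33,2,0,0],[0,0,1.2,-0.33,2,0,0]]' && python3 -m handwheel '[[0,0,1.2,-0.35,2.1,0,0],[0,0,1.2,-0.35,2.1,0,0],[0,0,1.2,-0.35,2.1,0,0],[0,0,1.2,-0.35,2.1,0,0],[0,0,1.2,-0.35,2.1,0,0],[0,0,1.2,-0.35,2.1,0,0],[0,0,1.2,-0.35,2.1,0,0],[0,0,1.2,-0.35,2.1,0,0]]' && python3 -m handwheel '[[0,0,1.2,-0.35,2.1,0,0],[0,0,1.2,-0.35,2.1,0,0],[0,0,1.2,-0.33,2,0,0],[0,0,1,-0.28,1.7,0,0],[0,0,0.8,-0.23,1.4,0,0],[0,0,0.6,-0.18,1.1,0,0],[0,0,0.4,-0.13,0.8,0,0],[0,0,0.2,-0.07,0.4,0,0]]' && python3 -m handwheel '[[0,0,0,0,0,0,0],[0,0,0,0,0,0,0],[0,0,0,0,0,0,0],[0,0,0,0,0,0,0],[0,0,0,0,0,0,0],[0,0,0,0,0,0,0],[0,0,0,0,0,0,0],[0,0,0,0,0,0,0]]' && python3 - <<'E'
from h import *
c=cap('wrist','w4'); s=r.observe(); print(s['eef_pos'],s['eef_rot'],s['force'],s['torque'])
t=cap('top','t4');sd=cap('side','s4')
A=c['img'][0:290,150:490]; A=cv2.resize(A,None,fx=400/340,fy=400/340)
o=cv2.resize(c['img'][0:300,150:490],(680,600),interpolation=cv2.INTER_CUBIC)
cv2.imwrite('pics/c4.png',o)
E
```

```text
clock: 6.65
eef_pos: [0.4626, -0.1119, 0.1267]
eef_rot: [0.996, -0.088, -0.0, -0.0]
force: [0.2, -0.4, -3.4]
opening: 0.0137
grasp_force: 45.0
clock: 7.45
eef_pos: [0.4341, 0.0559, 0.1268]
eef_rot: [1.0, -0.004, 0.0, -0.0]
force: [0.3, 0.0, -4.1]
opening: 0.0138
grasp_force: 45.0
clock: 8.25
eef_pos: [0.4156, 0.1708, 0.1267]
eef_rot: [0.999, 0.053, -0.0, -0.0]
force: [-0.2, 0.3, -4.2]
opening: 0.0139
grasp_force: 45.0
clock: 9.05
eef_pos: [0.4161, 0.1699, 0.1266]
eef_rot: [0.999, 0.053, -0.0, 0.0]
force: [-0.4, -1.2, -3.3]
opening: 0.0135
grasp_force: 45.0
[0.41611956 0.16993139 0.12664974] [ 9.98616911e-01  5.25762713e-02 -3.67137464e-06 -1.78890414e-05] [-0.8395351   0.70909869 -2.85562056] [-0.03281275  0.21391368  0.0200602 ]
```

View pics/c4.png

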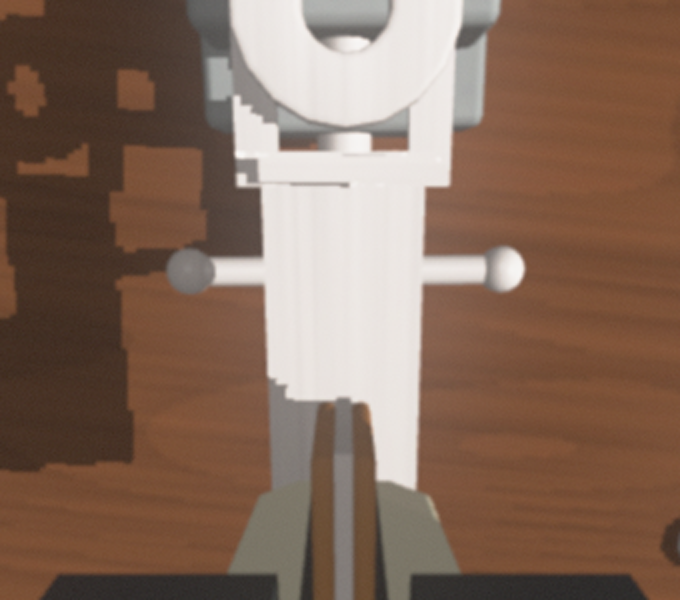

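```bash
python3 - <<'E'
from h import *
c=load('w4'); p=np.array([.4161,.1699]); th=np.radians(6.03); u=np.array([np.cos(th),np.sin(th)]); v=np.array([-u[1],u[0]])
P=lambda q:(150+q[0]/2-.25,q[1]/2-.25)
for n,q,z in(('bar200',(343.5,200),.114),('bar470',(344,470),.114),('step',(343,168),.119),('step edge',(343,152),.119),('roller bore-ish',(346,60),.122),('roller rear',(346,126),.1225),('handle',(346,270),.045),('screw',(346,140),.05),('screw2',(348,45),.05),('jaws100',(345.5,100),.06),('jaws20',(344,20),.07)):
    d=onz(c,[P(q)],z)[0,:2]-p; print(n,(d@u).round(4),(d@v).round(4))
for a,b,z in(((190,270),(502,270),.045),((236,187),(450,185),.114),((203,90),(208,130),.06)):
    A=onz(c,[P(a),P(b)],z)[:,:2]; d=A[0]-A[1]; print(np.degrees(np.arctan2(d[1],d[0]))-90,np.linalg.norm(d))
t=load('t4');s=load('s4')
a=cv2.resize(t['img'][150:250,205:271],(396,600),interpolation=cv2.INTER_CUBIC)
b=cv2.resize(s['img'][195:315,190:270],(400,600),interpolation=cv2.INTER_CUBIC)
cv2.imwrite('pics/c5.png',np.hstack([a,b]))
# predicted fork pts in t4/s4
F=[[*(p+u*x+v*y),z] for x,y,z in((0,0,.158),(.115,0,.123),(.132,.026,.114),(.132,-.026,.114))]
print(proj(t,F).round(1).tolist(),proj(s,F).round(1).tolist())
E
```

```text
bar200 0.0789 -0.0006
bar470 0.0066 -0.0007
step 0.0863 -0.0004
step edge 0.0899 -0.0004
roller bore-ish 0.1092 -0.0011
roller rear 0.0953 -0.0011
handle 0.0538 -0.0015
screw 0.0966 -0.0014
screw2 0.1248 -0.002
jaws100 0.1076 -0.0012
jaws20 0.1278 -0.0007
6.042892577455149 0.11018992243737395
6.557371996741466 0.05276887829260346
-79.5933481714323 0.011565603005502618
[[238.7, 257.3], [236.9, 212.5], [226.8, 207.5], [246.9, 205.3]] [[297.7, 263.9], [261.4, 248.4], [249.5, 254.0], [263.4, 240.5]]
```

View pics/c5.png

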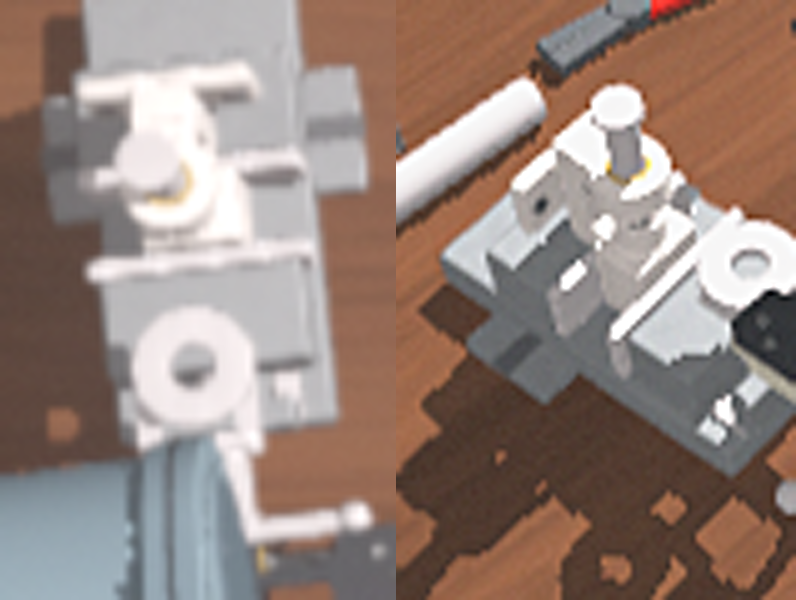

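```bash
python3 - <<'E'
from h import *
t=load('t4');s=load('s4'); p=np.array([.4161,.1699]); th=np.radians(6.03); u=np.array([np.cos(th),np.sin(th)]); v=np.array([-u[1],u[0]])
def tri(a,b):
    o1,d1=ray(t,[a]);o2,d2=ray(s,[b]);d1=d1[0];d2=d2[0]
    k=np.linalg.lstsq(np.c_[d1,-d2],o2-o1,rcond=None)[0]; A=o1+k[0]*d1;B=o2+k[1]*d2; return (A+B)/2,A-B
def rel(X): d=np.array(X)[:2]-p; return (d@u).round(4),(d@v).round(4)
H,e=tri((229.6,176.3),(234.0,215.6)); print('head',H,e,rel(H))
Rr,e=tri((237.1,210.8),(190+(750-396)/5-.4,195+263/5-.4)); print('roller',Rr,e,rel(Rr))
for z in(.187,.190,.192): X=onz(t,[(229.6,176.3)],z)[0]; print(z,X,rel(X))
X=onz(t,[(233.4,180.9)],.143)[0]; print('lug',X,rel(X))
X=onz(t,[(237.1,210.8)],.123)[0]; print('roller',X,rel(X))
X=onz(t,[(235.4,209.9)],.123)[0]
E
```

```text
head [0.61069791 0.19039577 0.19110023] [0.00037771 0.00032161 0.00013459] (np.float64(0.1957), np.float64(-0.0001))
roller [0.53473149 0.18137793 0.12337675] [1.30051106e-04 1.04642655e-04 3.26510513e-05] (np.float64(0.1192), np.float64(-0.001))
0.187 [0.61174539 0.19129224 0.187     ] (np.float64(0.1968), np.float64(0.0007))
0.19 [0.61112731 0.19076267 0.19      ] (np.float64(0.1961), np.float64(0.0003))
0.192 [0.61071525 0.19040962 0.192     ] (np.float64(0.1957), np.float64(-0.0))
lug [0.60888859 0.18918231 0.143     ] (np.float64(0.1937), np.float64(-0.0011))
roller [0.53484542 0.18149212 0.123     ] (np.float64(0.1193), np.float64(-0.0009))
```

```bash
python3 -m handwheel '[[0,0,0,0,0,-0.03,0],[0,0,0,0,-0.015,-0.07,0],[0,0,0,0,-0.015,-0.1,0],[0,0,0,0,0,-0.1,0],[0,0,0,0,0,-0.1,0],[0,0,0,0,0,-0.06,0],[0,0,0,0,0,-0.02,0],[0,0,0,0,0,0,0]]' && python3 -m handwheel '[[0,0,0,0.199,0.021,0,0],[0,0,0,0.497,0.052,0,0],[0,0,0,0.796,0.084,0,0],[0,0,0,0.796,0.084,0,0],[0,0,0,0.796,0.084,0,0],[0,0,0,0.497,0.052,0,0],[0,0,0,0.298,0.031,0,0],[0,0,0,0.1,0.01,0,0]]' && python3 -m handwheel '[[0,0,0,0,0,0,0],[0,0,0,0,0,0,0],[0,0,0,0,0,0,0],[0,0,0,0,0,0,0],[0,0,0,0,0,0,0],[0,0,0,0,0,0,0],[0,0,0,0,0,0,0],[0,0,0,0,0,0,0]]' && python3 - <<'E'
from h import *
c=cap('wrist','w6');cap('side','s6');cap('top','t6')
F=[r.observe() for _ in range(1)][0]; print(F['eef_pos'],F['force'],F['torque'])
cv2.imwrite('pics/w6c.png',cv2.resize(c['img'][0:150,210:440],(800,522),interpolation=cv2.INTER_CUBIC))
E
```

```text
clock: 10.0
eef_pos: [0.4161, 0.1697, 0.1218]
eef_rot: [0.999, 0.053, -0.0, -0.0]
force: [-0.4, -0.5, -3.8]
opening: 0.0137
grasp_force: 45.0
clock: 10.8
eef_pos: [0.4562, 0.1738, 0.1217]
eef_rot: [0.999, 0.053, -0.0, 0.0]
force: [-0.6, -0.6, -4.6]
opening: 0.0139
grasp_force: 45.0
clock: 11.6
eef_pos: [0.4559, 0.1738, 0.1219]
eef_rot: [0.999, 0.053, 0.0, 0.0]
force: [-0.4, -0.1, -3.0]
opening: 0.0136
grasp_force: 45.0
[0.45588152 0.17380014 0.12182959] [-0.13621494  0.2759279  -3.51468201] [-0.00650552  0.16956472  0.07380788]
```

```bash
python3 -m handwheel '[[0,0,0,0.199,0.021,0,0],[0,0,0,0.398,0.042,0,0],[0,0,0,0.497,0.052,0,0],[0,0,0,0.497,0.052,0,0],[0,0,0,0.497,0.052,0,0],[0,0,0,0.497,0.052,0,0],[0,0,0,0.298,0.031,0,0],[0,0,0,0.1,0.01,0,0]]' && python3 -m handwheel '[[0,0,0,0,0,0,0],[0,0,0,0,0,0,0],[0,0,0,0,0,0,0],[0,0,0,0,0,0,0],[0,0,0,0,0,0,0],[0,0,0,0,0,0,0],[0,0,0,0,0,0,0],[0,0,0,0,0,0,0]]' && python3 - <<'E'
from h import *
c=cap('wrist','w7');s=cap('side','s7');t=cap('top','t7')
F=r.observe(); print(F['eef_pos'],F['force'],F['torque'])
p=np.array(F['eef_pos'])[:2]; th=np.radians(6.03); u=np.array([np.cos(th),np.sin(th)]); v=np.array([-u[1],u[0]])
print(proj(c,[[*(p+u*.125),.143],[*(p+u*.095),.118]]))
A=cv2.resize(c['img'][0:110,230:420],(800,463),interpolation=cv2.INTER_CUBIC)
cv2.imwrite('pics/c7.png',A)
B=cv2.resize(s['img'][200:290,205:305],(400,360),interpolation=cv2.INTER_CUBIC);cv2.imwrite('pics/s7c.png',B)
A2=cv2.resize(c['img'][0:120,240:400],(400,300),interpolation=cv2.INTER_CUBIC)
T2=cv2.resize(t['img'][150:240,205:271],(400,545),interpolation=cv2.INTER_CUBIC)[:300]
cv2.imwrite('pics/c7.png',np.vstack([np.hstack([A2,cv2.resize(s['img'][205:280,205:305],(400,300),interpolation=cv2.INTER_CUBIC)]),cv2.resize(c['img'][0:72,225:417],(800,300),interpolation=cv2.INTER_CUBIC)]))
E
```

```text
clock: 12.55
eef_pos: [0.4861, 0.177, 0.1218]
eef_rot: [0.999, 0.053, -0.0, -0.0]
force: [-0.5, -0.2, -4.0]
opening: 0.0141
grasp_force: 45.0
clock: 13.35
eef_pos: [0.4857, 0.1769, 0.1219]
eef_rot: [0.999, 0.053, 0.0, -0.0]
force: [0.5, 0.0, -2.9]
opening: 0.0136
grasp_force: 45.0
[0.48572612 0.17692863 0.12184259] [-0.34839059  0.46952147 -3.93704122] [-0.02108665  0.26923129  0.05449742]
[[320.12346864 -30.40622553]
 [320.37178131  63.40497033]]
```

```bash
python3 -m handwheel '[[0,0,0,0.05,0.005,0,0],[0,0,0,0.099,0.01,0,0],[0,0,0,0.099,0.01,0,0],[0,0,0,0.099,0.01,0,0],[0,0,0,0.099,0.01,0,0],[0,0,0,0.099,0.01,0,0],[0,0,0,0.099,0.01,0,0],[0,0,0,0.05,0.005,0,0]]' && python3 -m handwheel '[[0,0,0,0.04,0.004,0,0],[0,0,0,0.04,0.004,0,0],[0,0,0,0.04,0.004,0,0],[0,0,0,0.02,0.002,0,0],[0,0,0,0,0,0,0],[0,0,0,0,0,0,0],[0,0,0,0,0,0,0],[0,0,0,0,0,0,0]]'
```

```text
clock: 14.3
eef_pos: [0.4928, 0.1776, 0.1218]
eef_rot: [0.999, 0.053, -0.0, -0.0]
force: [0.1, 0.0, -3.6]
opening: 0.0137
grasp_force: 45.0
clock: 15.1
eef_pos: [0.494, 0.1778, 0.1219]
eef_rot: [0.999, 0.053, -0.0, -0.0]
force: [0.4, -0.7, -3.0]
opening: 0.0136
grasp_force: 45.0
```

```bash
python3 -m handwheel '[[0,0,0,0.02,0.002,0,0],[0,0,0,0.02,0.002,0,0],[0,0,0,0.02,0.002,0,0],[0,0,0,0.02,0.002,0,0],[0,0,0,0,0,0,0],[0,0,0,0,0,0,0],[0,0,0,0,0,0,0],[0,0,0,0,0,0,0]]'
```

```text
clock: 15.9
eef_pos: [0.4949, 0.1779, 0.1218]
eef_rot: [0.999, 0.053, 0.0, -0.0]
force: [-0.1, -0.3, -3.2]
opening: 0.0136
grasp_force: 45.0
```

```bash
python3 -m handwheel '[[0,0,0,0.02,0.002,0,0],[0,0,0,0.02,0.002,0,0],[0,0,0,0.02,0.002,0,0],[0,0,0,0,0,0,0],[0,0,0,0,0,0,0],[0,0,0,0,0,0,0],[0,0,0,0,0,0,0],[0,0,0,0,0,0,0]]'
```

```text
clock: 16.7
eef_pos: [0.4955, 0.1779, 0.1219]
eef_rot: [0.999, 0.053, 0.0, -0.0]
force: [-0.1, 0.3, -3.0]
opening: 0.0138
grasp_force: 45.0
```

```bash
python3 -m handwheel '[[0,0,0,0.02,0.002,0,0],[0,0,0,0.02,0.002,0,0],[0,0,0,0.02,0.002,0,0],[0,0,0,0,0,0,0],[0,0,0,0,0,0,0],[0,0,0,0,0,0,0],[0,0,0,0,0,0,0],[0,0,0,0,0,0,0]]'
```

```text
clock: 17.5
eef_pos: [0.4961, 0.178, 0.1219]
eef_rot: [0.999, 0.053, 0.0, -0.0]
force: [-0.3, -0.7, -4.0]
opening: 0.0144
grasp_force: 45.0
```

```bash
python3 -m handwheel '[[0,0,0,0.02,0.002,0,0],[0,0,0,0.02,0.002,0,0],[0,0,0,0,0,0,0],[0,0,0,0,0,0,0],[0,0,0,0,0,0,0],[0,0,0,0,0,0,0],[0,0,0,0,0,0,0],[0,0,0,0,0,0,0]]'
```

```text
clock: 18.3
eef_pos: [0.4965, 0.178, 0.1219]
eef_rot: [0.999, 0.053, 0.0, 0.0]
force: [0.1, 0.5, -3.0]
opening: 0.014
grasp_force: 45.0
```

```bash
python3 -m handwheel '[[0,0,0,0.02,0.002,0,0],[0,0,0,0.02,0.002,0,0],[0,0,0,0,0,0,0],[0,0,0,0,0,0,0],[0,0,0,0,0,0,0],[0,0,0,0,0,0,0],[0,0,0,0,0,0,0],[0,0,0,0,0,0,0]]'
```

```text
clock: 19.1
eef_pos: [0.4969, 0.1781, 0.1219]
eef_rot: [0.999, 0.053, 0.0, 0.0]
force: [-0.6, 0.2, -3.1]
opening: 0.0137
grasp_force: 45.0
```

```bash
python3 -m handwheel '[[0,0,0,0.02,0.002,0,0],[0,0,0,0.02,0.002,0,0],[0,0,0,0,0,0,0],[0,0,0,0,0,0,0],[0,0,0,0,0,0,0],[0,0,0,0,0,0,0],[0,0,0,0,0,0,0],[0,0,0,0,0,0,0]]'
```

```text
clock: 19.9
eef_pos: [0.4973, 0.1781, 0.1218]
eef_rot: [0.999, 0.053, -0.0, -0.0]
force: [-0.5, -0.2, -3.5]
opening: 0.014
grasp_force: 45.0
```

```bash
python3 -m handwheel '[[0,0,0,0.02,0.002,0,0],[0,0,0,0.02,0.002,0,0],[0,0,0,0.02,0.002,0,0],[0,0,0,0,0,0,0],[0,0,0,0,0,0,0],[0,0,0,0,0,0,0],[0,0,0,0,0,0,0],[0,0,0,0,0,0,0]]'
```

```text
clock: 20.7
eef_pos: [0.4979, 0.1781, 0.1219]
eef_rot: [0.999, 0.053, 0.0, 0.0]
force: [-0.7, -0.1, -3.1]
opening: 0.0133
grasp_force: 45.0
```

```bash
python3 -m handwheel '[[0,0,0,0.02,0.002,0,0],[0,0,0,0.02,0.002,0,0],[0,0,0,0,0,0,0],[0,0,0,0,0,0,0],[0,0,0,0,0,0,0],[0,0,0,0,0,0,0],[0,0,0,0,0,0,0],[0,0,0,0,0,0,0]]'
```

```text
clock: 21.5
eef_pos: [0.4983, 0.1782, 0.1219]
eef_rot: [0.999, 0.053, 0.0, 0.0]
force: [0.0, 1.4, -3.4]
opening: 0.0134
grasp_force: 45.0
```

```bash
python3 - <<'E'
from h import *
c=cap('wrist','w8'); s=cap('side','s8')
# where is roller rear vs step: print gray column profile along hand midline +-
im=c['img'].astype(int)
for x in (300,322,344): print(x,[int(im[y,x].mean()) for y in range(0,110,2)])
print(r.observe()['eef_pos'],r.observe()['force'])
E
```

```text
300 [233, 228, 204, 131, 120, 119, 122, 121, 122, 124, 121, 146, 182, 222, 245, 244, 244, 244, 244, 244, 244, 244, 243, 244, 244, 243, 226, 140, 133, 140, 181, 232, 230, 221, 159, 140, 141, 142, 210, 226, 234, 233, 232, 233, 232, 227, 228, 231, 232, 232, 231, 232, 232, 232, 232]
322 [235, 235, 234, 230, 175, 135, 137, 127, 129, 133, 136, 136, 146, 181, 186, 185, 194, 243, 245, 244, 244, 244, 244, 244, 245, 244, 243, 241, 220, 143, 142, 218, 230, 229, 229, 228, 218, 169, 229, 235, 235, 234, 233, 233, 233, 232, 231, 232, 231, 231, 230, 231, 231, 232, 231]
344 [179, 175, 184, 190, 189, 190, 189, 189, 201, 227, 243, 245, 245, 246, 245, 245, 245, 245, 245, 245, 244, 244, 244, 245, 241, 202, 207, 229, 233, 232, 232, 232, 232, 231, 212, 222, 231, 229, 231, 235, 234, 233, 233, 234, 233, 221, 221, 232, 232, 231, 231, 231, 232, 232, 232]
[0.49825537 0.17820752 0.12184518] [ 0.23298577 -0.24309844 -3.77937904]
```

```bash
python3 - <<'E'
from h import *
for n in('w3','w4','w6','w7','w8'):
    c=load(n); im=c['img'].astype(int)
    print(n,[int(im[y,318:327].mean()) for y in range(40,90,1)])
p=np.array([.4983,.1782]); th=np.radians(6.03); u=np.array([np.cos(th),np.sin(th)])
c=load('w8')
for uv,z in(((322,57),.118),((322,75.5),.1145),((322,7),.121),((322,7),.143)):
    print(uv,z,(onz(c,[uv],z)[0,:2]-p)@u)
E
```

```text
w3 [213, 213, 213, 212, 212, 212, 212, 211, 211, 211, 211, 211, 210, 210, 210, 209, 209, 209, 208, 205, 200, 188, 161, 126, 115, 125, 132, 133, 133, 132, 131, 131, 131, 131, 135, 162, 204, 217, 216, 215, 215, 214, 213, 213, 213, 213, 213, 214, 213, 212]
w4 [232, 232, 232, 232, 232, 232, 231, 231, 231, 231, 231, 231, 231, 230, 230, 230, 230, 230, 229, 228, 227, 222, 196, 153, 128, 140, 186, 222, 229, 230, 229, 230, 230, 230, 230, 231, 229, 222, 228, 233, 233, 233, 232, 231, 231, 232, 232, 232, 232, 231]
w6 [232, 232, 232, 232, 232, 232, 231, 231, 231, 231, 231, 231, 231, 230, 230, 230, 230, 230, 230, 229, 227, 222, 196, 154, 142, 162, 174, 176, 176, 176, 177, 177, 177, 176, 180, 214, 239, 241, 237, 234, 233, 233, 232, 231, 232, 232, 232, 232, 232, 230]
w7 [234, 234, 234, 233, 233, 233, 233, 233, 233, 232, 232, 232, 232, 231, 232, 231, 231, 231, 230, 230, 228, 223, 199, 157, 145, 164, 177, 180, 179, 179, 180, 179, 179, 178, 180, 200, 225, 233, 234, 234, 234, 233, 232, 232, 232, 232, 233, 232, 232, 232]
w8 [244, 244, 244, 244, 244, 244, 244, 245, 244, 244, 244, 244, 243, 242, 241, 236, 214, 173, 145, 141, 148, 178, 215, 230, 232, 231, 231, 231, 231, 230, 229, 226, 213, 177, 177, 217, 231, 234, 235, 235, 234, 234, 233, 232, 233, 233, 233, 233, 233, 232]
(322, 57) 0.118 0.09770842532273613
(322, 75.5) 0.1145 0.08991627513790838
(322, 7) 0.121 0.11743804142224513
(322, 7) 0.143 0.11282100222107014
```

```bash
python3 - <<'E'
from h import *
c=load('w8');s=load('s8');t=load('s7')
a=cv2.resize(c['img'][0:90,250:400],(500,300),interpolation=cv2.INTER_CUBIC)
b=cv2.resize(s['img'][195:285,205:295],(300,300),interpolation=cv2.INTER_CUBIC)
w=cv2.resize(load('w4')['img'][0:90,250:400],(500,300),interpolation=cv2.INTER_CUBIC)
b2=cv2.resize(t['img'][195:285,205:295],(300,300),interpolation=cv2.INTER_CUBIC)
cv2.imwrite('pics/c8.png',np.vstack([np.hstack([a,b]),np.hstack([w,b2])]))
E
```

```text
(no output)
```

View pics/c8.png

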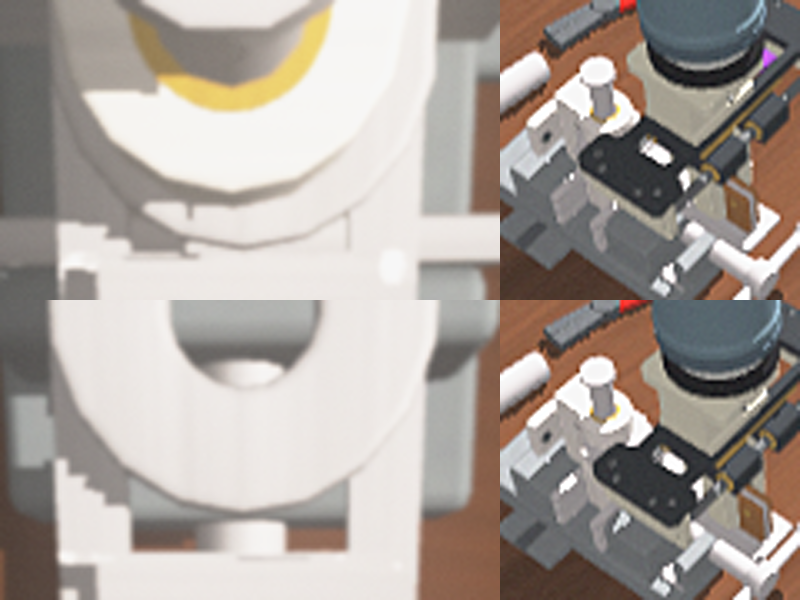

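The picture shows the roller under the lug. The gap between its rear edge and the step has closed from about 12 px to 3.5 px, so it is on the web. The lug and bush centre (column 231 in the crop) lies about 1 mm left of the fork's midline (240), so I shift left 0.8 mm and press on.

```bash
python3 -m handwheel '[[0,0,0,0.01,0.02,0,0],[0,0,0,0.018,0.022,0,0],[0,0,0,0.018,0.022,0,0],[0,0,0,0.018,0.022,0,0],[0,0,0,0.018,0.002,0,0],[0,0,0,0,0,0,0],[0,0,0,0,0,0,0],[0,0,0,0,0,0,0]]'
```

```text
clock: 22.4
eef_pos: [0.4991, 0.1791, 0.1218]
eef_rot: [0.999, 0.053, 0.0, -0.0]
force: [-0.3, -0.0, -4.0]
opening: 0.0139
grasp_force: 45.0
```

```bash
python3 -m handwheel '[[0,0,0,0.02,0.002,0,0],[0,0,0,0.01,0.001,0,0],[0,0,0,0.01,0.001,0,0],[0,0,0,0,0,0,0],[0,0,0,0,0,0,0],[0,0,0,0,0,0,0],[0,0,0,0,0,0,0],[0,0,0,0,0,0,0]]'
```

```text
clock: 23.2
eef_pos: [0.4995, 0.1791, 0.1218]
eef_rot: [0.999, 0.053, -0.0, -0.0]
force: [-0.5, -0.8, -3.1]
opening: 0.0139
grasp_force: 45.0
```

```bash
python3 -m handwheel '[[0,0,0,0.01,0.001,0,0],[0,0,0,0.01,0.001,0,0],[0,0,0,0.01,0.001,0,0],[0,0,0,0.01,0.001,0,0],[0,0,0,0,0,0,0],[0,0,0,0,0,0,0],[0,0,0,0,0,0,0],[0,0,0,0,0,0,0]]'
```

```text
clock: 24.0
eef_pos: [0.4999, 0.1792, 0.1218]
eef_rot: [0.999, 0.053, -0.0, -0.0]
force: [0.4, -0.6, -3.1]
opening: 0.0137
grasp_force: 45.0
```

```bash
python3 -m handwheel '[[0,0,0,0.01,0.001,0,0],[0,0,0,0.01,0.001,0,0],[0,0,0,0.01,0.001,0,0],[0,0,0,0,0,0,0],[0,0,0,0,0,0,0],[0,0,0,0,0,0,0],[0,0,0,0,0,0,0],[0,0,0,0,0,0,0]]'
```

```text
clock: 24.8
eef_pos: [0.5001, 0.1792, 0.1218]
eef_rot: [0.999, 0.053, -0.0, 0.0]
force: [-1.6, -0.9, -3.1]
opening: 0.0139
grasp_force: 45.0
```

```bash
python3 -m handwheel '[[0,0,0,0.01,0.001,0,0],[0,0,0,0.01,0.001,0,0],[0,0,0,0,0,0,0],[0,0,0,0,0,0,0],[0,0,0,0,0,0,0],[0,0,0,0,0,0,0],[0,0,0,0,0,0,0],[0,0,0,0,0,0,0]]'
```

```text
clock: 25.6
eef_pos: [0.5001, 0.1792, 0.1217]
eef_rot: [0.999, 0.053, -0.0, 0.0]
force: [-2.7, -0.3, -2.3]
opening: 0.014
grasp_force: 45.0
```

```bash
python3 -m handwheel '[[0,0,0,0.01,0.001,0,0],[0,0,0,0.01,0.001,0,0],[0,0,0,0.005,0,0,0],[0,0,0,0,0,0,0],[0,0,0,0,0,0,0],[0,0,0,0,0,0,0],[0,0,0,0,0,0,0],[0,0,0,0,0,0,0]]'; python3 -c "
from h import *
for i in range(3):
    eyes.capture('top');print(r.observe()['force'])"
```

```text
clock: 26.4
eef_pos: [0.5002, 0.1792, 0.1217]
eef_rot: [0.999, 0.053, -0.0, 0.0]
force: [-4.9, -0.6, -2.3]
opening: 0.0138
grasp_force: 45.0
[-5.06548248 -0.53803379 -3.15284861]
[-5.7391099  -0.4517553  -3.35311444]
[-5.07370022 -0.22988431 -2.91806047]
```

```bash
python3 -m handwheel '[[0,0,0,0,0,0,0],[0,0,0,0,0,0,0],[0,0,0,0,0,0,0],[0,0,0,0,0,0,0],[0,0,0,0,0,0,0],[0,0,0,0,0,0,0],[0,0,0,-0.02,-0.002,0,0],[0,0,0,-0.02,-0.002,0,0]]' && python3 -m handwheel '[[0,0,0,0,0,0,0],[0,0,0,0,0,-0.05,0],[0,0,0,0,0,-0.05,0],[0,0,0,0,0,-0.05,0],[0,0,0,0,0,-0.05,0],[0,0,0,0,0,-0.05,0],[0,0,0,0,0,0,0],[0,0,0,0,0,0,0]]'; python3 -c "
from h import *
for i in range(2):
    eyes.capture('top');print(r.observe()['force'])"
```

```text
clock: 27.35
eef_pos: [0.5002, 0.1792, 0.1218]
eef_rot: [0.999, 0.053, -0.0, 0.0]
force: [-4.4, -0.5, -3.6]
opening: 0.0139
grasp_force: 45.0
clock: 28.15
eef_pos: [0.5002, 0.1792, 0.1193]
eef_rot: [0.999, 0.053, -0.0, -0.0]
force: [-5.0, -0.9, -2.2]
opening: 0.0136
grasp_force: 45.0
[-5.17535367 -0.4710615  -2.59924342]
[-5.34315725 -0.71988343 -1.61665702]
```

```bash
python3 -m handwheel '[[0,0,0,-0.02,-0.002,0,0],[0,0,0,-0.02,-0.002,0,0],[0,0,0,0,0,0,0],[0,0,0,0,0,0,0],[0,0,0,0,0,0,0],[0,0,0,0,0,0,0],[0,0,0,0,0,0,0],[0,0,0,0,0,0,0]]'; python3 -c "
from h import *
for i in range(2):
    eyes.capture('top');print(r.observe()['force'])"
```

```text
clock: 29.05
eef_pos: [0.5001, 0.1792, 0.1194]
eef_rot: [0.999, 0.053, 0.0, -0.0]
force: [-2.9, -0.9, -2.9]
opening: 0.0136
grasp_force: 45.0
[-3.20935235 -0.1072511  -3.33011836]
[-3.25208117  0.09729976 -3.22951031]
```

```bash
python3 -m handwheel '[[0,0,0,-0.02,-0.002,0,0],[0,0,0,-0.02,-0.002,0,0],[0,0,0,-0.01,-0.001,0,0],[0,0,0,0,0,0,0],[0,0,0,0,0,-0.03,0],[0,0,0,0,0,-0.03,0],[0,0,0,0,0,-0.03,0],[0,0,0,0,0,-0.03,0]]' && python3 -m handwheel '[[0,0,0,0,0,-0.03,0],[0,0,0,0,0,-0.03,0],[0,0,0,0,0,-0.03,0],[0,0,0,0,0,-0.03,0],[0,0,0,0,0,0,0],[0,0,0,0,0,0,0],[0,0,0,0,0,0,0],[0,0,0,0,0,0,0]]'; python3 -c "
from h import *
for i in range(2):
    eyes.capture('top');print(r.observe()['force'])"
```

```text
clock: 29.95
eef_pos: [0.4995, 0.1791, 0.1181]
eef_rot: [0.999, 0.053, 0.0, -0.0]
force: [-0.2, 0.6, -3.6]
opening: 0.0141
grasp_force: 45.0
clock: 30.75
eef_pos: [0.4994, 0.1791, 0.117]
eef_rot: [0.999, 0.053, 0.0, -0.0]
force: [-0.2, 0.9, -1.8]
opening: 0.0137
grasp_force: 45.0
[ 0.25024522  0.63151474 -2.6238047 ]
[-0.78014076 -0.62664463 -2.14889853]
```

```bash
python3 -m handwheel '[[0,0,0,0,0,-0.05,0],[0,0,0,0,0,-0.05,0],[0,0,0,0,0,-0.05,0],[0,0,0,0,0,-0.05,0],[0,0,0,0,0,-0.05,0],[0,0,0,0,0,-0.05,0],[0,0,0,0,0,0,0],[0,0,0,0,0,0,0]]'; python3 -c "
from h import *
c=cap('wrist','w9')
for i in range(2):
    print(r.observe()['force']);eyes.capture('top')"
```

```text
clock: 31.65
eef_pos: [0.4993, 0.1791, 0.1139]
eef_rot: [0.999, 0.053, -0.0, -0.0]
force: [0.3, 0.8, -2.3]
opening: 0.0134
grasp_force: 45.0
[ 0.46633296  0.62954966 -3.12115586]
[-0.38139612  0.25294089 -2.55604658]
```

```bash
python3 -m handwheel '[[0,0,0,-0.05,-0.005,0,0],[0,0,0,-0.1,-0.01,0,0],[0,0,0,-0.2,-0.021,0,0],[0,0,0,-0.2,-0.021,0,0],[0,0,0,-0.2,-0.021,0,0],[0,0,0,-0.2,-0.021,0,0],[0,0,0,-0.2,-0.021,0,0],[0,0,0,-0.1,-0.01,0,0]]'; python3 -c "
from h import *
F=r.observe();print(F['force']);c=cap('wrist','w10')
im=c['img'].astype(int); print([int(im[y,318:327].mean()) for y in range(0,90,2)])"
```

```text
clock: 32.6
eef_pos: [0.4865, 0.1778, 0.114]
eef_rot: [0.999, 0.053, -0.0, 0.0]
force: [0.3, 0.4, -1.5]
opening: 0.0141
grasp_force: 45.0
[ 0.29501802  0.43842486 -1.46671716]
[245, 245, 245, 245, 245, 245, 244, 244, 243, 233, 159, 140, 141, 141, 149, 216, 233, 233, 232, 232, 231, 230, 223, 156, 183, 230, 227, 224, 157, 134, 159, 169, 176, 178, 178, 179, 179, 185, 230, 235, 233, 232, 232, 233, 232]
```

```bash
python3 -m handwheel '[[0,0,0,-0.5,-0.052,0,0],[0,0,0,-0.995,-0.105,0,0],[0,0,0,-1.194,-0.126,0,0],[0,0,0,-1.194,-0.126,0,0],[0,0,0,-1.194,-0.126,0,0],[0,0,0,-0.995,-0.105,0,0],[0,0,0,-0.597,-0.063,0,0],[0,0,0,-0.298,-0.031,0,0]]' && python3 -m handwheel '[[0,0,-0.6,0.16,-1,0,0],[0,0,-1.2,0.33,-2,0,0],[0,0,-1.5,0.44,-2.7,0,0],[0,0,-1.6,0.46,-2.8,0,0],[0,0,-1.6,0.46,-2.8,0,0],[0,0,-1.6,0.46,-2.8,0,0],[0,0,-1.6,0.46,-2.8,0,0],[0,0,-1.6,0.46,-2.8,0,0]]' && python3 -m handwheel '[[0,0,-1.6,0.46,-2.8,0,0],[0,0,-1.6,0.46,-2.8,0,0],[0,0,-1.6,0.46,-2.8,0,0],[0,0,-1.6,0.46,-2.8,0,0],[0,0,-1.6,0.46,-2.8,0,0],[0,0,-1.4,0.4,-2.5,0,0],[0,0,-1.1,0.3,-1.8,0,0],[0,0,-0.6,0.17,-1.07,0,0]]'
```

```text
clock: 33.45
eef_pos: [0.4165, 0.1705, 0.1141]
eef_rot: [0.999, 0.053, 0.0, -0.0]
force: [0.8, 0.2, -2.3]
opening: 0.0138
grasp_force: 45.0
clock: 34.25
eef_pos: [0.45, -0.0287, 0.114]
eef_rot: [0.999, -0.047, 0.0, 0.0]
force: [0.7, -0.3, -3.3]
opening: 0.0137
grasp_force: 45.0
clock: 35.05
eef_pos: [0.4813, -0.2224, 0.1138]
eef_rot: [0.99, -0.144, 0.0, 0.0]
force: [-0.2, 0.4, -2.4]
opening: 0.0144
grasp_force: 45.0
```

```bash
python3 -m handwheel '[[0,0,0,0,0,-0.8,0],[0,0,0,0,0,-1.5,0],[0,0,0,0,0,-2,0],[0,0,0,0,0,-2,0],[0,0,0,0,0,-1.5,0],[0,0,0,0,0,-0.8,0],[0,0,0,0,0,-0.35,0],[0,0,0,0,0,-0.05,0]]' && python3 -m handwheel '[[0,0,0,0,0,-0.05,0],[0,0,0,0,0,-0.04,0],[0,0,0,0,0,-0.03,0],[0,0,0,0,0,-0.02,0],[0,0,0,0,0,0,0],[0,0,0,0,0,0,0],[0,0,0,0,0,0,0],[0,0,0,0,0,0,0]]'
```

```text
clock: 35.85
eef_pos: [0.4811, -0.2197, 0.0238]
eef_rot: [0.99, -0.142, -0.0, -0.0]
force: [0.5, -0.3, -2.1]
opening: 0.0142
grasp_force: 45.0
clock: 36.65
eef_pos: [0.4812, -0.2203, 0.0226]
eef_rot: [0.99, -0.142, 0.0, 0.0]
force: [-0.3, -0.0, -0.3]
opening: 0.0137
grasp_force: 45.0
```

```bash
python3 -m handwheel '[[0,0,0,0,0,0,0.2],[0,0,0,0,0,0,0.3],[0,0,0,0,0,0,0.5],[0,0,0,0,0,0,0.6],[0,0,0,0,0,0,0.6],[0,0,0,0,0,0.5,0.6],[0,0,0,0,0,1.5,0.6],[0,0,0,0,0,2.5,0.6]]' && python3 -m handwheel '[[0,0,0,0,0,3,0.6],[0,0,0,0,0,3,0.6],[0,0,0,0,0,3,0.6],[0,0,0,0,0,3,0.4],[0,0,0,0,0,2.5,0],[0,0,0,0,0,1.3,0],[0,0,0,0,0,0.4,0],[0,0,0,0,0,0,0]]' 20 && python3 -m handwheel '[[0,0,0.6,0.33,1,0,0],[0,0,1.2,0.66,2,0,0],[0,0,1.4,0.9,2.8,0,0],[0,0,1.6,0.9,2.8,0,0],[0,0,1.6,0.9,2.8,0,0],[0,0,1.6,0.9,2.8,0,0],[0,0,1.6,0.9,2.8,0,0],[0,0,1.6,0.9,2.8,0,0]]' && python3 -m handwheel '[[0,0,1.6,0.9,2.8,0,0],[0,0,1.6,0.9,2.8,0,0],[0,0,1.6,0.9,2.8,0,0],[0,0,1.6,0.9,2.8,0,0],[0,0,1.6,0.9,2.8,0,0],[0,0,1.4,0.9,2.8,0,0],[0,0,1.2,0.76,2.5,0,0],[0,0,0.6,0.5,1.5,0,0]]' && python3 - <<'E'
from h import *
cap('top','t11');c=cap('side','s11');s=r.observe();print(s['eef_pos'],s['force'],s['torque'])
t=load('t11')['img'].astype(int);a=load('top0')['img'].astype(int)
E
```

```text
clock: 37.45
eef_pos: [0.4801, -0.2195, 0.067]
eef_rot: [0.99, -0.142, -0.002, -0.001]
force: [0.3, -0.8, -0.0]
opening: 0.0558
grasp_force: 0.0
clock: 38.25
eef_pos: [0.481, -0.2201, 0.2293]
eef_rot: [0.99, -0.142, -0.0, -0.0]
force: [-0.5, -0.1, -1.1]
opening: 0.0206
grasp_force: 0.0
clock: 39.05
eef_pos: [0.5445, -0.0201, 0.2279]
eef_rot: [0.999, -0.044, -0.001, -0.0]
force: [0.4, -0.4, 0.4]
opening: 0.0007
grasp_force: 0.0
clock: 39.85
eef_pos: [0.6109, 0.1883, 0.2276]
eef_rot: [0.999, 0.054, -0.002, -0.0]
force: [-0.3, -0.3, -0.5]
opening: 0.0004
grasp_force: 0.0
[0.61113472 0.1878999  0.22793586] [-0.54523497  0.42639837 -0.04845206] [-0.00330069  0.00041173 -0.04868677]
```

```bash
python3 -m handwheel '[[0,0,0,0.05,0.25,-0.5,0],[0,0,0,0.05,0.25,-1,0],[0,0,0,0,0,-0.8,0],[0,0,0,0,0,-0.5,0],[0,0,0,0,0,-0.3,0],[0,0,0,0,0,-0.1,0],[0,0,0,0,0,0,0],[0,0,0,0,0,0,0]]' && python3 -m handwheel '[[0,0,0,0,0,-0.1,0],[0,0,0,0,0,-0.1,0],[0,0,0,0,0,-0.1,0],[0,0,0,0,0,-0.1,0],[0,0,0,0,0,-0.1,0],[0,0,0,0,0,-0.1,0],[0,0,0,0,0,-0.1,0],[0,0,0,0,0,-0.1,0]]'; python3 -c "
from h import *
s=r.observe();print(s['eef_pos'],s['force'],s['torque'])"
```

```text
clock: 40.75
eef_pos: [0.6129, 0.1907, 0.1979]
eef_rot: [0.999, 0.053, 0.0, -0.0]
force: [-0.2, -0.5, 0.5]
opening: 0.0004
grasp_force: 0.0
clock: 41.55
eef_pos: [0.6127, 0.1908, 0.19]
eef_rot: [0.999, 0.053, 0.0, -0.0]
force: [-2.5, -0.5, 6.7]
opening: 0.0003
grasp_force: 3.2
[0.61271157 0.19076135 0.19000216] [-2.50687674 -0.50778313  6.69215965] [-0.0430394   0.41714803 -0.014997  ]
```

```bash
python3 -m handwheel '[[0,0,0,0,0,-0.1,0],[0,0,0,0,0,-0.1,0],[0,0,0,0,0,-0.1,0],[0,0,0,0,0,-0.1,0],[0,0,0,0,0,-0.1,0],[0,0,0,0,0,-0.1,0],[0,0,0,0,0,-0.1,0],[0,0,0,0,0,-0.1,0]]'; python3 -c "
from h import *
s=r.observe();print(s['torque'])"
```

```text
clock: 42.35
eef_pos: [0.6127, 0.1908, 0.1829]
eef_rot: [0.999, 0.053, 0.001, -0.0]
force: [-2.6, -1.0, 6.2]
opening: 0.0002
grasp_force: 3.3
[-0.10929279  0.51874784  0.01140631]
```

```bash
python3 -m handwheel '[[0,0,0,0,0,-0.1,0],[0,0,0,0,0,-0.1,0],[0,0,0,0,0,-0.1,0],[0,0,0,0,0,-0.1,0],[0,0,0,0,0,-0.1,0],[0,0,0,0,0,-0.1,0],[0,0,0,0,0,-0.1,0],[0,0,0,0,0,-0.1,0]]'; python3 -c "
from h import *
s=r.observe();print(s['torque'])"
```

```text
clock: 43.15
eef_pos: [0.6127, 0.1908, 0.1749]
eef_rot: [0.999, 0.053, 0.001, -0.0]
force: [-2.2, 0.2, 5.8]
opening: 0.0002
grasp_force: 3.3
[-0.11019129  0.47589519  0.02384565]
```

```bash
python3 -m handwheel '[[0,0,0,0,0,-0.1,0],[0,0,0,0,0,-0.1,0],[0,0,0,0,0,-0.1,0],[0,0,0,0,0,-0.1,0],[0,0,0,0,0,-0.1,0],[0,0,0,0,0,-0.1,0],[0,0,0,0,0,-0.1,0],[0,0,0,0,0,-0.1,0]]'
```

```text
clock: 43.95
eef_pos: [0.6127, 0.1908, 0.1669]
eef_rot: [0.999, 0.053, 0.001, 0.0]
force: [-2.4, -0.9, 7.1]
opening: 0.0006
grasp_force: 3.4
```

```bash
python3 -m handwheel '[[0,0,0,0,0,-0.1,0],[0,0,0,0,0,-0.1,0],[0,0,0,0,0,-0.1,0],[0,0,0,0,0,-0.1,0],[0,0,0,0,0,-0.1,0],[0,0,0,0,0,-0.1,0],[0,0,0,0,0,-0.1,0],[0,0,0,0,0,-0.1,0]]'
```

```text
clock: 44.75
eef_pos: [0.6127, 0.1908, 0.1589]
eef_rot: [0.999, 0.053, 0.001, -0.0]
force: [-2.4, -0.8, 6.7]
opening: 0.0004
grasp_force: 3.4
```

```bash
python3 -m handwheel '[[0,0,0,0,0,-0.1,0],[0,0,0,0,0,-0.1,0],[0,0,0,0,0,-0.1,0],[0,0,0,0,0,-0.1,0],[0,0,0,0,0,-0.1,0],[0,0,0,0,0,-0.1,0],[0,0,0,0,0,-0.1,0],[0,0,0,0,0,-0.05,0]]'
```

```text
clock: 45.55
eef_pos: [0.6127, 0.1908, 0.1513]
eef_rot: [0.999, 0.053, 0.0, 0.0]
force: [-2.0, -0.1, 6.4]
opening: 0.0006
grasp_force: 3.3
```

```bash
python3 -m handwheel '[[0,0,0,0,0,-0.04,0],[0,0,0,0,0,-0.04,0],[0,0,0,0,0,-0.04,0],[0,0,0,0,0,-0.04,0],[0,0,0,0,0,-0.02,0],[0,0,0,0,0,0,0],[0,0,0,0,0,0,0],[0,0,0,0,0,0,0]]'
```

```text
clock: 46.35
eef_pos: [0.6128, 0.1908, 0.1503]
eef_rot: [0.999, 0.053, 0.001, 0.0]
force: [-3.7, 0.1, 10.2]
opening: 0.0001
grasp_force: 5.0
```

```bash
python3 -m handwheel '[[0,0,0,0,0,-0.02,0],[0,0,0,0,0,-0.02,0],[0,0,0,0,0,-0.02,0],[0,0,0,0,0,-0.02,0],[0,0,0,0,0,-0.02,0],[0,0,0,0,0,0,0],[0,0,0,0,0,0,0],[0,0,0,0,0,0,0]]'
```

```text
clock: 47.15
eef_pos: [0.6128, 0.1908, 0.1502]
eef_rot: [0.999, 0.053, 0.001, 0.0]
force: [-4.7, -1.3, 14.4]
opening: 0.0004
grasp_force: 7.3
```

```bash
python3 -m handwheel '[[0,0,0,0,0,-0.02,0],[0,0,0,0,0,-0.02,0],[0,0,0,0,0,-0.02,0],[0,0,0,0,0,-0.02,0],[0,0,0,0,0,-0.02,0],[0,0,0,0,0,0,0],[0,0,0,0,0,0,0],[0,0,0,0,0,0,0]]'
```

```text
clock: 47.95
eef_pos: [0.6128, 0.1908, 0.1502]
eef_rot: [0.999, 0.053, 0.001, 0.0]
force: [-7.8, -2.0, 19.4]
opening: 0.0003
grasp_force: 9.6
```

```bash
python3 -m handwheel '[[0,0,0,0,0,0.15,0],[0,0,0,0,0,0.3,0],[0,0,0,0,0,0.8,0],[0,0,0,0,0,1.5,0],[0,0,0,0,0,2.5,0],[0,0,0,0,0,2.5,0],[0,0,0,0,0,2,0],[0,0,0,0,0,1,0]]' && python3 -m handwheel '[[0,0,0,-1,-1,0,0],[0,0,0,-2,-2,0,0],[0,0,0,-2,-2.5,0,0],[0,0,0,-2,-2.5,0,0],[0,0,0,-2,-2.5,0,0],[0,0,0,-2,-2,0,0],[0,0,0,-1,-1,0,0],[0,0,0,0,0,0,0]]' && python3 - <<'E'
from h import *
t=cap('top','t12');s=cap('side','s12');a=load('top0');b=load('side0')
for A,B,n in((t,a,'top'),(s,b,'side')):
    d=np.abs(A['img'].astype(int)-B['img']).max(2)
    # diff near fork/board and yoke
    for nm,X in(('yoke',[.612,.191,.12]),('grip',[.4806,-.22,.05]),('roller0',[.595,-.254,.015])):
        u,v=proj(A,[X])[0].astype(int); w=d[v-25:v+25,u-25:u+25]; ys,xs=np.where(w>40); print(n,nm,(u,v),len(xs),(xs.min()+u-25,xs.max()+u-25,ys.min()+v-25,ys.max()+v-25) if len(xs) else '')
# pin head height: brightness columns in side around expected head positions
for z in(.150,.190):
    print(z,proj(s,[[.612,.191,z]])[0].round(1))
u,v=proj(s,[[.612,.191,.19]])[0].astype(int)
for y in range(v-6,v+40,3): print(y,s['img'][y,u-12:u+26:3].mean(1).astype(int),'|',b['img'][y,u-12:u+26:3].mean(1).astype(int))
E
```

```text
clock: 48.75
eef_pos: [0.6136, 0.1909, 0.2561]
eef_rot: [0.999, 0.053, 0.002, -0.0]
force: [0.6, -0.3, 0.6]
opening: 0.0005
grasp_force: 0.0
clock: 49.55
eef_pos: [0.4919, 0.055, 0.2538]
eef_rot: [0.999, 0.052, -0.0, -0.0]
force: [-0.6, 0.9, 0.0]
opening: 0.0008
grasp_force: 0.0
top yoke (np.int64(234), np.int64(181)) 977 (np.int64(220), np.int64(258), np.int64(161), np.int64(205))
top grip (np.int64(388), np.int64(233)) 2 (np.int64(377), np.int64(379), np.int64(245), np.int64(246))
top roller0 (np.int64(396), np.int64(194)) 14 (np.int64(382), np.int64(391), np.int64(190), np.int64(203))
side yoke (np.int64(237), np.int64(233)) 252 (np.int64(223), np.int64(248), np.int64(212), np.int64(257))
side grip (np.int64(373), np.int64(192)) 59 (np.int64(348), np.int64(383), np.int64(176), np.int64(216))
side roller0 (np.int64(350), np.int64(176)) 121 (np.int64(325), np.int64(374), np.int64(151), np.int64(199))
0.15 [235.6 226.1]
0.19 [233.4 215.7]
209 [ 65  63 120 112 113 112 112 115 115 113 117 107 119] | [ 58  62 117 113 107 105 109 108 111 111 111 105 111]
212 [ 83 117 115 115 113 114 113 
[... 976 characters left out ...]
126 218 145 177]
239 [232  91 170 159 156 177 159 233 252 255 215 236 255] | [223  88 160 249 229 165 105 255 249 255 207 229 254]
242 [101 114 163 154 157 160 153 203 255 145 245 253 195] | [ 99 103 154 176 155 168 167 154 253 136 241 252 186]
245 [113 114 105 180 177 184 178 190 147 246 255 200 218] | [108 108 103 167 166 178 174 246 138 241 255 189 212]
248 [113 151 161 160 166 182 177 162 243 255 204 216 216] | [108 127 241 153 157 175 234 148 238 253 193 206 208]
251 [122 158 146 141 164 170 161 235 255 217 216 218 218] | [113 255 132 133 160 162 152 228 253 206 211 211 213]
254 [161 146 144 150 163 171 147 255 216 217 214 216 216] | [157 137 140 140 158 158 230 254 207 209 208 209 209]
```

```bash
python3 -c "
from workcell import r
print(r.sign_off())"
```

```text
the job is handed in; nothing more can be done
None
```

I handed the job in at about 50 s on the robot's clock. The roller was pushed onto the web at about 5 N for over half a second, then let down onto the lower face. The fork is back flat on the board, and the pin stopped fully home at 150 mm under about 19 N.

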